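# Press and twist-release the treat tower's mushroom cap

### The arm

A 6-joint arm with a two-finger parallel gripper is mounted at the origin on the work surface. World frame = base frame: x ahead of the robot, y to its left, z up, the work surface at z = 0. Lengths are in m, angles in degrees, forces in N, time in s.
With the tool pointing down it reaches from about 0.25 to 0.725 m from the base axis. Payload 9.7 kg.
Tool frame: the origin (TCP) lies midway between the tips of the shut fingers; the grasp point (between the pads) lies 19 mm behind it; z points along the fingers, y is the direction in which the jaws open and shut (so a half turn about z gives the same grasp; the last joint's range is limited). The gripper opens to 85 mm and grips with 20 to 120 N. Pads are 22 mm wide; open, the fingers measure 114 mm over their backs; the gripper's body (76 mm by 85 mm) begins 54 mm behind the grasp point. The pads swing forward as they close: fully open they stand 13 mm farther back than shut.
Start: joints at [71.161, 4.979, 10.078, 95.1, 0, 90], TCP at [0.178, 0.521, 0.231] pointing down, gripper open.
Joint ranges: [-179.16, 179.16], [-48.56, 103.87], [-65.8, 70.77], [-126.05, 130.52], [-82.76, 87.17], [-180, 180]. Speed limits (degrees/s): [127.2, 127.2, 147.25, 180, 180, 180].

### API

Orientations are given as [roll, pitch, yaw] about the fixed x, y, z axes, in that order (R = Rz(yaw) Ry(pitch) Rx(roll)).
In Python, from workcell import get_obs, camera, get_calibration, job_done gives the robot as it stands.
- The arm moves only by the tool play_rows, never from a script. Its argument "commands" is text: rows parted by semicolons, each of 5 numbers parted by spaces: the opening, from 0 (shut) to 1 (fully open), then the shift along the world's x, y, z in mm, then the turn about the world's z in degrees. A call has 1 to 10 rows; each row is the pose to reach, as a shift and turn from the pose commanded when the call began; what a row does not reach only later rows make up. A row lasts 1/12 s, in which the tool goes at most 41.7 mm and 7.16 degrees, less where a joint would pass 70% of its speed; a pose out of reach is approached as far as the arm can. A call with a gripper value outside its range is refused whole. The fingers move at their own pace and stop on an object; "force" is the grip in N (left out, the last holds). Time passes only in rows, so rows that repeat a pose let the fingers close. It gives the time, the measured TCP pose, the force and the opening at its end, in the units of the state.
- get_obs(): the state, without advancing time (a new reading comes with each control period).
- camera(name): name is "scene" or "side" or "wrist"; returns the picture (400x640x3 uint8, red, green, blue); there is no depth.
- get_calibration(name): a dict with "fx", "fy", "cx", "cy" (pixels), "k1" (the pictures are not rectified: a ray, as slopes to the right and down, at radius r is drawn at 1 + k1 r^2 times it, then the intrinsics apply), "eye" and "attitude" of the camera in the world; the wrist camera has in their place "mount" (4x4, takes a point from camera to tool coordinates, whose origin is the TCP and whose axes are the flange's). Camera axes: x right, y down, z forward; pixel columns grow to the right and rows downward; lengths in m; the calibration is good to about 2 mm. A picture is of the moment at which its call begins: read the wrist's pose just before it. get_calibration takes no time and is no camera call.
- job_done(): hands the job in, once; it reports no verdict.
The state is a dict: "time": time; "q": joint angles; "qd": joint speeds; "joint_efforts": joint torques, N m; "ee_pos": TCP position; "tcp_rot": TCP orientation; "wrist_force": force on the tool from outside, world axes, zero at the start; "torque": the same for the moment, N m; "opening": finger opening in m.
Only numpy, scipy, OpenCV 4.12 (cv2) and the standard library are available. Lean on these libraries where they do the work, as an engineer would, in place of code of your own. Each camera call takes 0.05 s, during which the arm holds its last target.

### The job

Test the feed stop on the parrot's treat tower: press the big red mushroom cap straight down until it latches in, and take the fingers off it so that it stays in by itself for a moment. Then push the white fin on the cap round anticlockwise (seen from above) with the fingertips until the latch lets go and the cap pops fully up, and move clear so that the fin springs back. Do not pinch the fin between the fingers, and leave the things around the tower where they are.

Things in the scene. Friction and masses are not known exactly. Their poses are not given: they have to be found in the camera images.
- tower: Clear acrylic treat tower fixed to the shelf: white foot 124 mm across and 12 mm high, tube 90 mm across, white collar 94 mm across up to 150 mm above the shelf. Origin on the shelf at the tower's axis, z up. Before the cap is turned the fin lies on the tower's +x side; a small white spout sticks out 67 mm on the -x side, near the shelf. The tower's yaw can be anything.
- cap: Red mushroom cap on top of the tower, a flat disc 100 mm across and 16 mm thick, on a yellow stem. Origin on the axis at its underside, 166 mm above the shelf when up and 156 mm when latched in. Its x axis points from the axis to the fin, z up. The white fin stands on it near the rim: it covers 25 to 47 mm from the axis along x, is 12 mm thick along y (-6 to 6 mm) and rises to 31 mm above the cap's top surface. Pressing can be done anywhere on the flat top.
- cap_top (a point): Centre of the cap's flat top surface: 182 mm above the shelf when up, 172 mm when latched in.
- push_face: The side of the fin to push on (20 mm long radially, 26 mm high). Origin at the middle of this face: 36 mm from the axis, 6 mm to the cap's -y side, 14 mm above the cap's top surface. Pushing it towards the cap's +y turns the cap anticlockwise.
- back_face: The opposite side of the fin, same size, origin at its middle, 6 mm to the cap's +y side. Touching this and the push face at once counts as pinching.
- press (a joint): How far the cap is in, in m: 0 is up, 0.010 is fully in. It takes about 4 to 5 N to start and then snaps in past the middle of its travel and stays in without being held; above 0.0085 counts as latched.
- twist (a joint): How far the cap is turned anticlockwise seen from above, in rad: 0 is home, 0.9 the stop. Weakly sprung back to 0. When the cap is latched in, turning lifts it (about 1 to 3 N at the fin) and it pops up the 10 mm by itself at about 0.6 rad. When let go, it turns back to 0.
- saucer: Blue ceramic saucer, 116 mm across, 18 mm high. Origin at the centre of its underside. Leave alone.
- chew_stick: Yellow silicone chew stick, 120 x 26 x 22 mm, lying along its x. Origin at the centre of its underside. Leave alone.
- hex_block: Pine hexagon block, 54 mm across the corners, 35 mm high. Origin at the centre of its underside. Leave alone.
- perch_clamp: Aluminium clamp, foot 70 x 45 mm, 112 mm high, holding a green plastic perch 130 mm long along its y. Origin at the centre of its foot's underside. Leave alone.
Not all that is in view belongs to the job. Of the things that look like the tower, the middle-sized one is meant.

How it is judged (in metres and radians):
On the way, in this order (a step that is already met when the one before it is completed fails the run):
1. the cap is latched in and stays in with no finger on it (value of joint press above 0.0085 m and contact force between the fingers and cap below 0.1 N), for 0.3 s.
2. the cap has been turned anticlockwise and has popped up (value of joint press below 0.002 m and value of joint twist above 0.3 rad), for 0.05 s.
At the end, for the whole second after the job is handed in: The cap is up (less than 1.5 mm in) and the fin is back home (within 0.12 rad); each of the four bystanders is within 20 mm of where it started (value of joint press below 0.0015 m and value of joint twist below 0.12 rad and distance of each of saucer, chew_stick, hex_block, perch_clamp from where it was at the start of the episode below 0.02 m); the robot touches nothing.
It fails at once if the fin is pinched (both its sides touched at once) (contact force between the fingers and push_face above 0.5 N and contact force between the fingers and back_face above 0.5 N).
It fails at once if a bystander is lifted or shoved away (over 20 mm) (distance of any of saucer, chew_stick, hex_block, perch_clamp from where it was at the start of the episode above 0.02 m).
It also fails if it takes over 40 s, if anything falls off the work surface, if the arm or the gripper's body presses on something with over 40 N, if the wrist force passes 120 N, or if a joint passes its speed limit or range.

## Working session

There is one attempt and no reset: what is moved stays moved. The work goes in short steps, Python scripts to look and compute and a tool call to move; the robot and the scene stay as the last step left them, time stands still between calls to the robot, and variables do not carry over. Pictures are saved under pics/ and viewed, and the job is handed in when it is done.

Besides the shell and the picture viewer there is one more tool, called after "Request:" by a JSON object that holds its "name" and its "arguments". play_rows: Moves the arm, as the interface text tells. Its arguments: {"type":"object","properties":{"commands":{"type":"string"},"force":{"type":"number"}},"required":["commands"]}

```bash
mkdir -p pics
cat > h.py <<'E'
import numpy as np,cv2
from workcell import *
def save(n,f):
    im=camera(n); cv2.imwrite(f,cv2.cvtColor(im,cv2.COLOR_RGB2BGR)); return im
E
python3 - <<'E'
from h import *
for n in("scene","side","wrist"):
    print(n,get_calibration(n))
o=get_obs();print(o)
for n in("scene","side","wrist"): save(n,f"pics/{n}0.png")
E
```

```text
scene {'fx': 460.0701245273111, 'fy': 460.0701245273111, 'cx': 323.5042848555259, 'cy': 194.02192353313595, 'k1': -0.016970455929831516, 'eye': array([1.1418844 , 0.53128658, 0.87376707]), 'attitude': array([-137.54417111,   -0.74548338,  131.06890892])}
side {'fx': 464.2320088269713, 'fy': 464.2320088269713, 'cx': 329.3999229245527, 'cy': 197.35255759202218, 'k1': 0.007443491242243691, 'eye': array([ 0.46280906, -0.62004326,  0.69987392]), 'attitude': array([-128.61210358,   -0.39489366,  -11.92733379])}
wrist {'fx': 351.5477592179321, 'fy': 351.5477592179321, 'cx': 313.2934638662342, 'cy': 203.39572298822196, 'k1': -0.056455707413958126, 'mount': array([[ 3.63650384e-04, -9.50232292e-01, -3.11542065e-01,
         8.10111410e-02],
       [ 9.99999915e-01,  4.06686311e-04, -7.31718640e-05,
        -1.15871501e-04],
       [ 1.96230161e-04, -3.11542012e-01,  9.50232359e-01,
        -1.42888810e-01],
       [ 0.00000000e+00,  0.00000000e+00,  0.00000000e+00,
         1.00000000e+00]])}
{'time': 0.0, 'q': array([ 7.11606934e+01,  5.01060490e+00,  1.00343498e+01,  9.50994946e+01,
       -3.69550954e-04,  9.00006321e+01]), 'qd': array([ 0.01512294, -0.05099703, -0.05476805, -0.00800169,  0.00210627,
       -0.09183668]), 'joint_efforts': array([-3.61902792e-03, -5.20390034e+01,  4.64804614e+01,  1.66705210e-02,
        1.23076350e-05, -8.32999962e-07]), 'ee_pos': array([0.17753069, 0.52031693, 0.23058689]), 'tcp_rot': array([-1.79924250e+02,  3.70386327e-04,  1.61160062e+02]), 'wrist_force': array([ 0.17082778, -0.98607189, -0.63443436]), 'torque': array([ 0.00513429,  0.01591364, -0.05028185]), 'opening': 0.08518647836417333}
```

View pics/scene0.png

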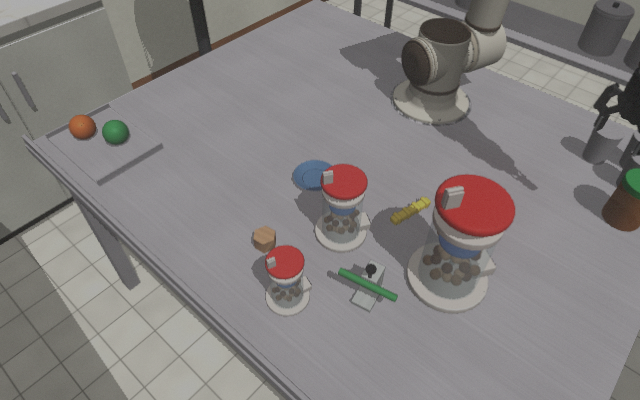

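View pics/side0.png

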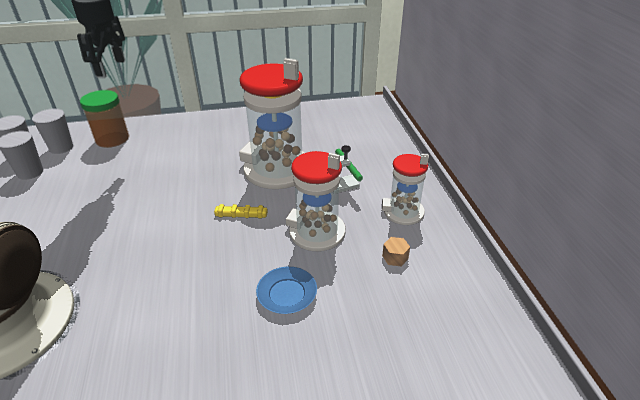

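View pics/wrist0.png

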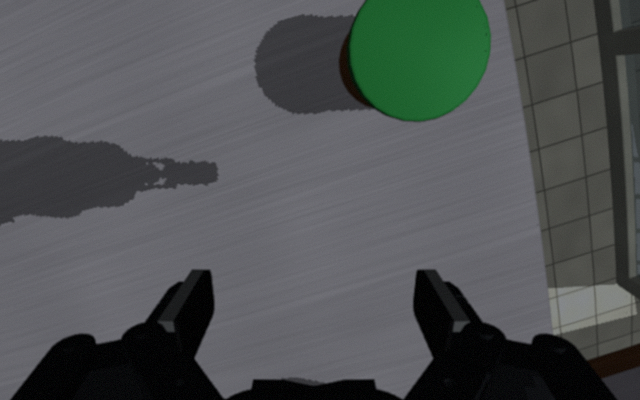

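Candidates for the tower are the scene caps at (344,183), (285,262) and (474,205). In the side view they are at (317,168), (409,166) and (271,80) respectively. The middle-sized one is (344,183)/(317,168). Next I'll fit all three sizes and look at a close crop.

```bash
cat >> h.py <<'E'
from scipy.spatial.transform import Rotation as Ro
from scipy.optimize import least_squares
def cam(n,obs=None):
    c=get_calibration(n)
    if n=="wrist":
        T=np.eye(4);T[:3,:3]=Ro.from_euler('xyz',obs['tcp_rot'],degrees=True).as_matrix();T[:3,3]=obs['ee_pos']
        # mount axes are flange's = tool
        M=T@c['mount'];R=M[:3,:3];e=M[:3,3]
    else:
        R=Ro.from_euler('xyz',c['attitude'],degrees=True).as_matrix();e=c['eye']
    return c,R,e
def proj(C,P):
    c,R,e=C
    p=(np.atleast_2d(P)-e)@R; s=p[:,:2]/p[:,2:]
    s=s*(1+c['k1']*(s**2).sum(1,keepdims=True))
    return s*[c['fx'],c['fy']]+[c['cx'],c['cy']]
def redcomp(im,px):
    h=cv2.cvtColor(im,cv2.COLOR_RGB2HSV)
    m=(((h[...,0]<8)|(h[...,0]>172))&(h[...,1]>150)&(h[...,2]>60)).astype(np.uint8)
    n,l=cv2.connectedComponents(m)
    return (l==l[px[1],px[0]]).astype(np.uint8)
def hullmask(C,x,y,z,r,th):
    a=np.linspace(0,2*np.pi,90)
    P=np.vstack([np.c_[x+r*np.cos(a),y+r*np.sin(a),0*a+zz] for zz in(z-th,z)])
    return cv2.convexHull(proj(C,P).astype(np.float32)).reshape(-1,2)
def boxes(h): return np.r_[h.min(0),h.max(0)]
E
python3 - <<'E'
from h import *
S=cv2.cvtColor(cv2.imread("pics/scene0.png"),cv2.COLOR_BGR2RGB);D=cv2.cvtColor(cv2.imread("pics/side0.png"),cv2.COLOR_BGR2RGB)
Cs,Cd=cam("scene"),cam("side")
def support(h):
    a=np.linspace(0,2*np.pi,24,endpoint=False);return (h@np.c_[np.cos(a),np.sin(a)].T).max(0)
for a,b in(((344,190),(317,175)),((285,270),(409,170)),((474,215),(271,85))):
    t=[]
    for im,p in((S,a),(D,b)):
        m=redcomp(im,p);ys,xs=np.nonzero(m)
        pts=np.vstack([np.c_[xs+dx,ys+dy] for dx in(-.5,.5) for dy in(-.5,.5)]).astype(np.float32)
        t.append(support(cv2.convexHull(pts).reshape(-1,2)))
    def f(v): return np.r_[support(hullmask(Cs,*v[:4],v[3]*.32))-t[0],support(hullmask(Cd,*v[:4],v[3]*.32))-t[1]]
    r=least_squares(f,[.5,0,.18,.05],loss='soft_l1');print(r.x.round(4),np.abs(r.fun).mean().round(2))
c=[cv2.resize(S[150:260,290:400],(400,400),interpolation=cv2.INTER_CUBIC),cv2.resize(D[140:250,265:375],(400,400),interpolation=cv2.INTER_CUBIC)]
cv2.imwrite("pics/crop0.png",cv2.cvtColor(np.hstack(c),cv2.COLOR_RGB2BGR))
E
```

```text
[0.5952 0.124  0.1811 0.046 ] 0.71
[0.8061 0.1515 0.1377 0.0353] 0.41
[ 0.5401  0.3823  0.2384 -0.0667] 0.75
```

View pics/crop0.png

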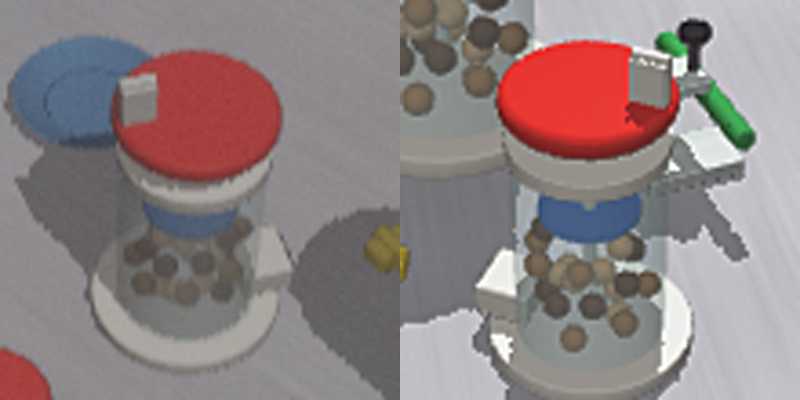

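The crop shows the middle tower, with its cap centre at scene (344,183). The fin is at scene (328,173) and side (334,155), and the spout is opposite it. Next I'll triangulate the fin and check that a wrist view is possible.

Run:
```python
from h import *
Cs,Cd=cam("scene"),cam("side")
def tri(a,b): 
    f=lambda P:np.r_[proj(Cs,P)[0]-a,proj(Cd,P)[0]-b]
    r=least_squares(f,[.6,.12,.2]);return r.x,r.fun
def pl(C,px,z):
    f=lambda P:proj(C,[P[0],P[1],z])[0]-px
    return least_squares(f,[.6,.12]).x
p,f=tri((327.9,171.5),(333.7,154.8));print(p,f)
print(np.degrees(np.arctan2(p[1]-.124,p[0]-.5952)),np.hypot(p[1]-.124,p[0]-.5952))
for z in(.20,.213):print(pl(Cs,(327.9,171.5),z),pl(Cd,(333.7,154.8),z))
# bystanders
for n,C,px in(("saucer",Cd,(287,292)),("stick",Cd,(241,212)),("hex",Cd,(396,260)),("saucer",Cs,(314,178)),("stick",Cs,(410,212)),("hex",Cs,(264,243)),("clamp",Cs,(368,292)),("perch",Cs,(368,284)) ):
    print(n,pl(C,px,.1 if n=="perch" else .01))
```

```text
[0.62696253 0.10479964 0.21085878] [-0.42191285  0.23563144 -0.40365881 -0.20125498]
-31.152845215422236 0.03711485347494742
[0.61741639 0.09801397] [0.63122789 0.12004622]
[0.62753574 0.10637375] [0.6268479  0.10079904]
saucer [ 0.5078332  -0.04111755]
stick [0.43685006 0.21172364]
hex [ 0.73681655 -0.00308003]
saucer [ 0.51225954 -0.03559057]
stick [0.44187683 0.21920215]
hex [0.74627285 0.01870992]
clamp [0.68910653 0.27763744]
perch [0.72225077 0.29335285]
```

Request:
{"name": "play_rows", "arguments": {"commands": "0 0 -25 25 0; 0 0 -50 50 -7; 0 0 -75 75 -14; 0 0 -100 100 -21; 0 28 -130 100 -28; 0 56 -160 100 -35; 0 84 -190 100 -42; 0 112 -220 100 -49; 0 140 -250 100 -56; 0 170 -275 100 -63"}}

```text
time: 0.98
ee_pos: [0.3482, 0.2434, 0.3317]
tcp_rot: [180.0, -0.0, 97.8]
wrist_force: [0.7, 0.5, -0.0]
opening: -0.0002
```

Request:
{"name": "play_rows", "arguments": {"commands": "0 30 -15 0 -7; 0 60 -30 0 -14; 0 90 -45 0 -21; 0 120 -60 0 -28; 0 150 -75 0 -35; 0 180 -90 0 -39; 0 210 -105 0 -39; 0 240 -122 0 -39; 0 240 -122 0 -39; 0 240 -122 0 -39"}}

```text
time: 1.82
ee_pos: [0.5888, 0.1225, 0.3291]
tcp_rot: [-179.9, 0.1, 59.0]
wrist_force: [-1.7, 0.4, -0.1]
opening: -0.0004
```

Run:
```python
from h import *
import pickle
o=get_obs();pickle.dump(o,open("o1.pkl","wb"));save("wrist","pics/wrist1.png");print(o['time'],o['ee_pos'],o['tcp_rot'],o['q'],o['opening'],o['wrist_force'])
```

```text
1.8167 [0.58880348 0.12254637 0.32913985] [-1.79859292e+02  1.28104195e-01  5.90427531e+01] [1.17563757e+01 1.67719649e+01 3.49570752e+01 1.08375393e+02
 1.32212778e-03 1.32713778e+02] -0.00037174212029675215 [-1.70239493  0.38013541 -0.07859737]
```

View pics/wrist1.png

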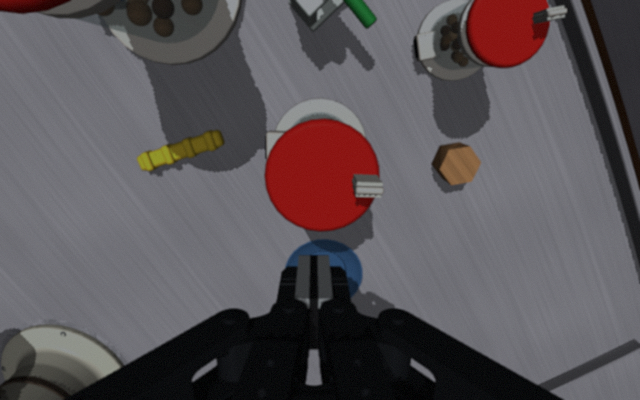

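The wrist view shows the cap at (322,175) and the fin at (368,187), with the spout to the upper left. The hex block, stick and saucer are all clear. Next I'll refine these positions with this view.

Run:
```python
from h import *
import pickle
o=pickle.load(open("o1.pkl","rb"));C=cam("wrist",o)
W=cv2.cvtColor(cv2.imread("pics/wrist1.png"),cv2.COLOR_BGR2RGB)
print(redcomp(W,(310,175)).sum())
def support(h):
    a=np.linspace(0,2*np.pi,24,endpoint=False);return (h@np.c_[np.cos(a),np.sin(a)].T).max(0)
ys,xs=np.nonzero(redcomp(W,(310,175)));pts=np.vstack([np.c_[xs+dx,ys+dy] for dx in(-.5,.5) for dy in(-.5,.5)]).astype(np.float32)
t=support(cv2.convexHull(pts).reshape(-1,2))
for z,free in((.182,0),(.182,1)):
    f=lambda v:support(hullmask(C,v[0],v[1],v[2] if free else z,.05 if free else v[2],.016))-t
    r=least_squares(f,[.6,.12,.18 if free else .05],loss='soft_l1');print(r.x,np.abs(r.fun).mean())
cv2.imwrite("pics/crop1.png",cv2.cvtColor(cv2.resize(W[150:220,330:400],(560,560),interpolation=cv2.INTER_CUBIC),cv2.COLOR_RGB2BGR))
```

```text
9390
[0.59715363 0.12544916 0.0485329 ] 0.3447902930277739
[0.59660726 0.12414618 0.17562481] 0.4955060517191619
```

View pics/crop1.png

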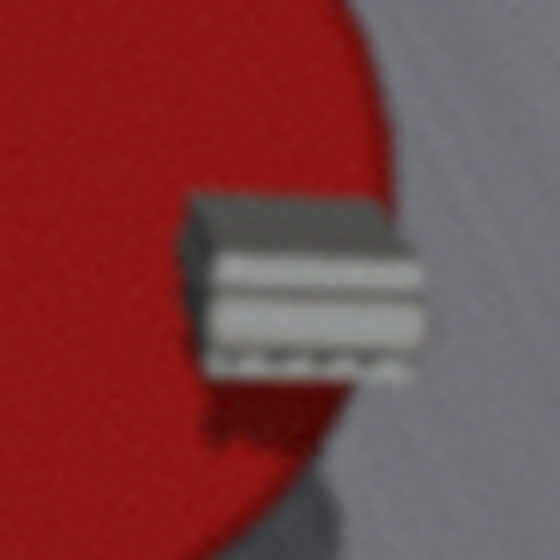

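Run:
```python
from h import *
import pickle
o=pickle.load(open("o1.pkl","rb"));C=cam("wrist",o)
def pl(px,z): return least_squares(lambda P:proj(C,[P[0],P[1],z])[0]-px,[.6,.12]).x
c=np.array([.5965,.1245])
P=[pl(np.array(q)/8+[330,150],z) for q,z in(((215,255),.213),((425,260),.213),((410,380),.213),((205,378),.213),((190,195),.182),((380,200),.182))]
for p in P: d=p-c;print(p.round(4),np.hypot(*d).round(4),np.degrees(np.arctan2(d[1],d[0])).round(1))
for a,b in((0,1),(3,2),(4,5)): d=P[b]-P[a];print(np.hypot(*d),np.degrees(np.arctan2(d[1],d[0])))
m=np.mean(P[:4],0);d=m-c;print(m,np.hypot(*d),np.degrees(np.arctan2(d[1],d[0])))
for y in(-31,-33,-29):
    u=np.array([np.cos(np.radians(y)),np.sin(np.radians(y))]);v=np.array([-u[1],u[0]])
    for n,r,s in(("press",-8,0),("start",36,-32),("contact",36,-17)): print(y,n,(c+(u*r+v*s)/1000).round(4))
```

```text
[0.6222 0.1161] 0.027 -18.0
[0.6391 0.1054] 0.0467 -24.1
[0.6324 0.0955] 0.0461 -38.9
[0.6155 0.1059] 0.0266 -44.5
[0.6222 0.1142] 0.0276 -21.8
[0.6392 0.1034] 0.0476 -26.3
0.020064951987491492 -32.22821923263527
0.019840541986917155 -31.446607858958124
0.020180607861043063 -32.35474387264667
[0.62728848 0.10574498] 0.036051092291737474 -31.347974296625846
-31 press [0.5896 0.1286]
-31 start [0.6109 0.0785]
-31 contact [0.6186 0.0914]
-33 press [0.5898 0.1289]
-33 start [0.6093 0.0781]
-33 contact [0.6174 0.0906]
-29 press [0.5895 0.1284]
-29 start [0.6125 0.0791]
-29 contact [0.6197 0.0922]
```

Axis is at (0.5965, 0.1245) and the fin at −31.5°. I'll go down over the pressing spot first.

Request:
{"name": "play_rows", "arguments": {"commands": "0 1 6 -30 0; 0 1 6 -60 0; 0 1 6 -90 0; 0 1 6 -115 0; 0 1 6 -130 0; 0 1 6 -135 0; 0 1 6 -135 0; 0 1 6 -135 0"}}

```text
time: 2.53
ee_pos: [0.5883, 0.13, 0.1979]
tcp_rot: [179.9, -0.1, 59.2]
wrist_force: [-0.0, 0.4, -0.7]
opening: -0.0002
```

Request:
{"name": "play_rows", "arguments": {"commands": "0 0 0 -5 0; 0 0 0 -10 0; 0 0 0 -13 0; 0 0 0 -16 0; 0 0 0 -18 0; 0 0 0 -20 0; 0 0 0 -20 0; 0 0 0 -20 0"}}

```text
time: 3.2
ee_pos: [0.5885, 0.1295, 0.1759]
tcp_rot: [-180.0, 0.0, 59.2]
wrist_force: [0.2, -1.0, -0.2]
opening: 0.0003
```

Request:
{"name": "play_rows", "arguments": {"commands": "0 0 0 -2 0; 0 0 0 -4 0; 0 0 0 -5 0; 0 0 0 -5 0; 0 0 0 -5 0"}}

```text
time: 3.62
ee_pos: [0.5887, 0.1296, 0.1719]
tcp_rot: [180.0, -0.0, 59.2]
wrist_force: [-1.0, 0.1, 5.0]
opening: -0.0001
```

Request:
{"name": "play_rows", "arguments": {"commands": "0 0 0 -1 0; 0 0 0 -2 0; 0 0 0 -2 0; 0 0 0 -2 0"}}

```text
time: 3.95
ee_pos: [0.5887, 0.1296, 0.1716]
tcp_rot: [179.9, -0.1, 59.2]
wrist_force: [-5.8, -0.4, 15.4]
opening: -0.0001
```

It has bottomed out stiffly at z = 171.6 mm. Next I'll lift off and verify.

Request:
{"name": "play_rows", "arguments": {"commands": "0 0 0 10 0; 0 0 0 30 0; 0 0 0 60 0; 0 0 0 60 0; 0 0 0 60 0; 0 0 0 60 0; 0 0 0 60 0"}}

```text
time: 4.53
ee_pos: [0.5883, 0.1295, 0.228]
tcp_rot: [-179.9, 0.1, 59.2]
wrist_force: [-0.0, -0.1, 0.1]
opening: -0.0
```

Run:
```python
from h import *
o=get_obs();print(o['time'],o['ee_pos'],o['wrist_force'])
S=save("side","pics/side2.png");c=S[130:230,255:375]
D=cv2.cvtColor(cv2.imread("pics/side0.png"),cv2.COLOR_BGR2RGB)[130:230,255:375]
cv2.imwrite("pics/crop2.png",cv2.cvtColor(cv2.resize(np.hstack([D,c]),(800,333),interpolation=cv2.INTER_CUBIC),cv2.COLOR_RGB2BGR))
```

```text
4.5333 [0.58830737 0.12948258 0.22802015] [-0.04972451 -0.08409245  0.0574404 ]
```

View pics/crop2.png

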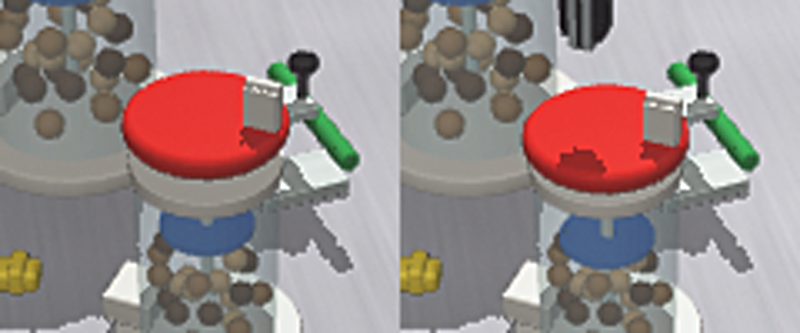

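The cap is latched: compared with before it sits low over the collar, and the blue plunger has dropped. Next I'll move to the push-face side of the fin, above it, and then down.

Request:
{"name": "play_rows", "arguments": {"commands": "0 8 -25 0 0; 0 19 -56 0 0; 0 19 -56 0 0; 0 19 -56 0 0; 0 19 -56 -20 0; 0 19 -56 -38 0; 0 19 -56 -40 0; 0 19 -56 -40 0; 0 19 -56 -40 0"}}

```text
time: 5.33
ee_pos: [0.6074, 0.0741, 0.1899]
tcp_rot: [-180.0, -0.0, 59.2]
wrist_force: [1.0, -0.5, 0.5]
opening: 0.0004
```

Run:
```python
from h import *
o=get_obs();print(o['time'],o['ee_pos'],o['wrist_force'])
S=save("side","pics/side3.png")[110:230,255:375]
D=save("scene","pics/scene3.png")[130:250,280:400]
cv2.imwrite("pics/crop3.png",cv2.cvtColor(cv2.resize(np.hstack([D,S]),(800,400),interpolation=cv2.INTER_CUBIC),cv2.COLOR_RGB2BGR))
```

```text
5.3333 [0.60742397 0.07406235 0.18990473] [ 0.95574497 -0.46097463  0.47862483]
```

View pics/crop3.png

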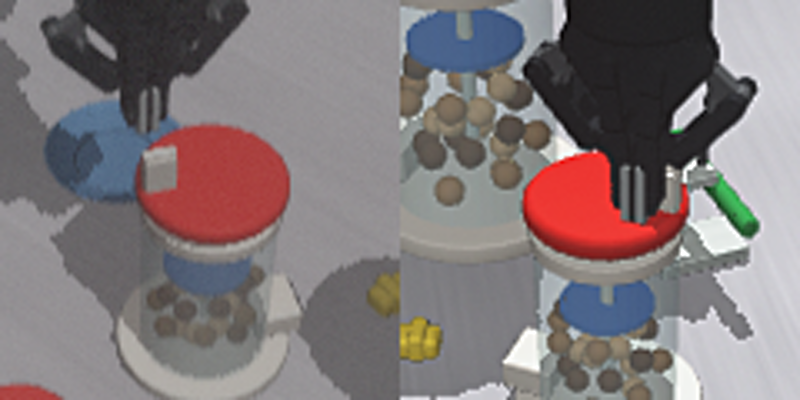

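Request:
{"name": "play_rows", "arguments": {"commands": "0 3 5 -2 0; 0 6 9 -2 0; 0 8 12 -2 0; 0 10 15 -2 0; 0 11 17 -2 0; 0 11 17 -2 0; 0 11 17 -2 0"}}

```text
time: 6.02
ee_pos: [0.6186, 0.0906, 0.1872]
tcp_rot: [-180.0, 0.0, 59.2]
wrist_force: [-0.3, -0.8, 0.1]
opening: -0.0001
```

Request:
{"name": "play_rows", "arguments": {"commands": "0 2 1.5 0 3.5; 0 4 3 0 7; 0 5.7 4.6 0 10.5; 0 7.4 6.3 0 14; 0 9 8.2 0 17.5; 0 10.5 10 0 21; 0 11.8 12 0 24.5; 0 13.1 14.1 0 28; 0 13.1 14.1 0 28"}}

```text
time: 6.77
ee_pos: [0.6321, 0.1023, 0.1891]
tcp_rot: [179.9, 0.2, 87.3]
wrist_force: [0.1, -6.8, 5.1]
opening: 0.0
```

Request:
{"name": "play_rows", "arguments": {"commands": "0 1.1 2.2 0 3.5; 0 2 4.4 0 7; 0 2.7 6.3 0 10; 0 3.2 7.7 0 12; 0 3.5 8.8 0 14; 0 3.8 10 0 15.5; 0 4.1 11.1 0 17; 0 4.1 11.1 0 17; 0 4.1 11.1 0 17"}}

```text
time: 7.52
ee_pos: [0.6358, 0.1157, 0.1873]
tcp_rot: [180.0, 0.0, 104.1]
wrist_force: [0.5, -0.9, 0.9]
opening: 0.0001
```

Run:
```python
from h import *
S=save("side","pics/side4.png")[110:230,255:375]
D=save("scene","pics/scene4.png")[130:250,280:400]
print(get_obs()['wrist_force'])
cv2.imwrite("pics/crop4.png",cv2.cvtColor(cv2.resize(np.hstack([D,S]),(800,400),interpolation=cv2.INTER_CUBIC),cv2.COLOR_RGB2BGR))
```

```text
[ 0.54074302 -1.46742161  0.67677794]
```

View pics/crop4.png

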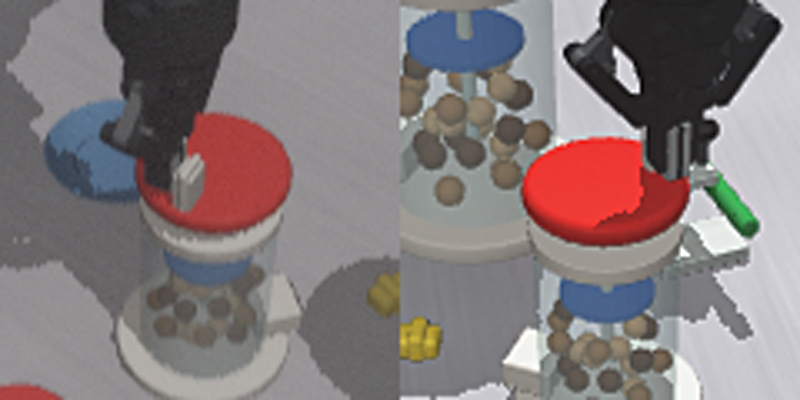

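Popped up: the cap is high over the collar again, at about 45° of twist and with little force. Now I'll back off, outward and then up.

Request:
{"name": "play_rows", "arguments": {"commands": "0 4 -5 0 0; 0 20 -10 0 0; 0 38 -15 0 0; 0 42 -15 0 0; 0 42 -15 0 0; 0 42 -15 30 0; 0 42 -15 60 0; 0 20 -25 90 0; 0 -20 -35 100 0; 0 -40 -50 100 0"}}

```text
time: 8.45
ee_pos: [0.5938, 0.0665, 0.2908]
tcp_rot: [179.8, 0.0, 104.2]
wrist_force: [0.3, 0.1, 1.4]
opening: 0.0001
```

Request:
{"name": "play_rows", "arguments": {"commands": "0 -30 -30 0 0; 0 -60 -60 0 0; 0 -90 -90 0 0; 0 -90 -90 0 0; 0 -90 -90 0 0; 0 -90 -90 0 0"}}

```text
time: 8.95
ee_pos: [0.5056, -0.024, 0.2877]
tcp_rot: [179.9, -0.0, 104.1]
wrist_force: [-0.4, 0.0, -0.1]
opening: 0.0001
```

Run:
```python
from h import *
o=get_obs();print(o['time'],o['ee_pos'],o['wrist_force'])
save("side","pics/side5.png")
save("scene","pics/scene5.png")
def L(n): return cv2.imread(f"pics/{n}.png")
a=np.hstack([L("scene0")[100:350,230:450],L("scene5")[100:350,230:450]])
b=np.hstack([L("side0")[120:330,210:450],L("side5")[120:330,210:450]])
a=cv2.resize(a,(528,300));b=cv2.resize(b,(686,300))
cv2.imwrite("pics/cmp.png",np.vstack([np.pad(a,((0,0),(0,158),(0,0))),b]))
```

```text
8.95 [ 0.50563443 -0.02404905  0.28766218] [-0.4286358   0.03692037 -0.14038229]
```

View pics/cmp.png

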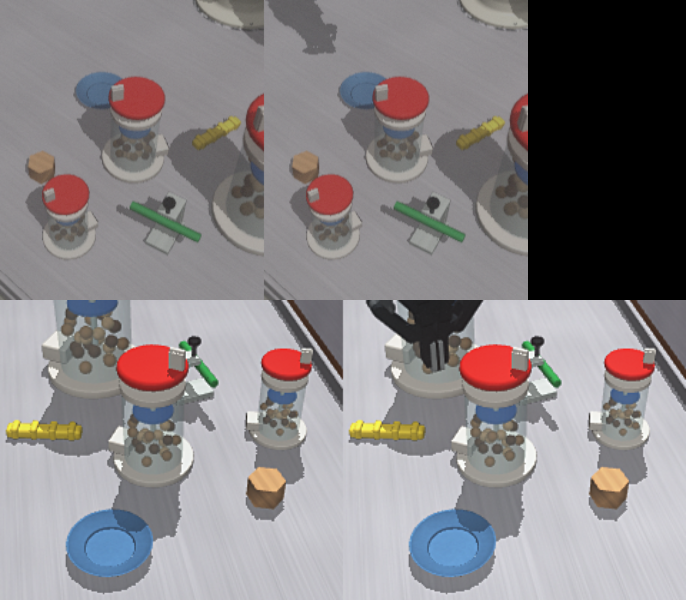

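The cap is up, the fin is back, and the bystanders look unmoved. I'll make one numeric check and then hand in.

Run:
```python
from h import *
def L(n): return cv2.imread(f"pics/{n}.png").astype(int)
d=np.abs(L("scene0")-L("scene5")).max(2)[100:350,230:450]; print((d>50).sum(), d.mean())
d=np.abs(L("scene0")-L("scene5")).max(2)[160:215,315:370]; print("cap",(d>50).sum())
d=np.abs(L("scene0")-L("scene4")).max(2)[160:215,315:370]; print("cap turned ref",(d>50).sum())
job_done()
```

```text
161 4.2028
cap 0
cap turned ref 495
the job is handed in; nothing more can be done
```

The feed-stop test is done and handed in at about 9 s of robot time; the hand-in gave no verdict.

- **Press:** I pressed the middle-sized tower's cap with shut fingers until it bottomed out stiffly, with the tip 171.6 mm above the shelf and 15 N at the wrist. I then lifted off. The side camera showed the cap staying low by itself.
- **Turn and release:** I pushed the fin's push face about 45° anticlockwise with the shut fingertips, on one side only. The cap popped up and the force fell from about 7 N to 1 N. I then moved outward and up so the fin could spring back.
- **Last checks:** No pixel around the cap changed noticeably between the first and last scene pictures, against 495 while the cap was turned, so it is up and home. The wrist force was near zero.
- **Bystanders:** They look unmoved in both views, judged by eye. In the wider scene crop 161 pixels changed; I took this to be the arm's shadow and did not check further.
- **Disagreement:** With the cap's radius left free, the first two-view fit gave 46 mm instead of 50 mm. Its centre matched the wrist view to about 2 mm, and I used the wrist view.

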